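# Seat a camera plate on a splined pan base and hold it down

## Robot

A 6-joint arm with a two-finger parallel gripper is mounted at the origin on a cart in front of the work surface, level with it; the furniture and walls round the work are solid. World frame = base frame: x ahead of the robot, y to its left, z up, the work surface at z = 0. Lengths are in m, angles in rad, forces in N, time in s.
With the tool pointing down it reaches from about 0.375 to 0.975 m from the base axis. Payload 3.8 kg.
Tool frame: the origin (TCP) lies midway between the tips of the shut fingers; the grasp point (between the pads) lies 19 mm behind it; z points along the fingers, y is the line along which they close (so a half turn about z gives the same grasp; the last joint's range is limited). The gripper opens to 85 mm and grips with 20 to 120 N. Pads are 22 mm wide; open, the fingers measure 114 mm over their backs; the gripper's body (76 mm by 85 mm) begins 54 mm behind the grasp point. The pads swing forward as they close: fully open they stand 13 mm farther back than shut.
Start: joints at [1.118, 0.264, 1.604, -0, 1.274, -0.037], TCP at [0.273, 0.617, 0.231] pointing down, gripper open.
Joint ranges: [-2.63, 2.63], [-0.94, 2.18], [0.31, 2.57], [-1.31, 4.45], [0, 2.66], [-2.55, 2.55]. Speed limits (rad/s): [2.57, 2.57, 3.14, 3.14, 3.14, 3.14].

## Interface

Orientations are given as a rotation vector (axis times angle).
In Python, from workcell import read_state, vision, ticket gives the robot as it stands. The module is installed in compiled form; this text tells all that it offers.
- The arm moves only by the tool jog_arm, never from a script. Its arguments are lists of equal length, an entry for each row: "turn": the turn, a rotation vector about the tool's x, y, z in rad, a list of three; "delta_pos": the shift along the tool's x, y, z in m, a list of three; "gripper": the finger opening in m, from 0 to 0.0854. In form: {"turn": [[rx, ry, rz], ...], "delta_pos": [[dx, dy, dz], ...], "gripper": [gripper, ...]}. A call has 1 to 20 rows; each row shifts and turns the commanded pose from where the row before left it, along the tool's axes as they then stand; what a row does not reach is not made up. A row lasts 1/12 s, in which the tool goes at most 41.7 mm and 7.16 degrees, less where a joint would pass 70% of its speed; a pose out of reach is approached as far as the arm can. A call with a gripper value outside its range is refused whole. The fingers move at their own pace and stop on an object; "grip_force" is the grip in N (left out, the last holds). Time passes only in rows, so rows that do not move let the fingers close. It gives the time, the measured TCP pose, the force, the opening and the grip force at its end, in the units of the state.
- read_state(): the state, without advancing time (a new reading comes with each control period).
- vision.read_camera(name): name is "side" or "top" or "wrist"; returns the picture (480x640x3 uint8, red, green, blue); there is no depth.
- vision.calibration(name): a dict with "vfov" (degrees; the focal length in pixels is half the picture's height over the tangent of half this angle, whatever the lens; pixels are square), "cx", "cy" (the principal point, pixels), "R" (3x3) and "t" (3): a world point X has camera coordinates R X + t; the wrist camera has in their place "mount" (4x4, takes a point from camera to tool coordinates, whose origin is the TCP and whose axes are the flange's). Camera axes: x right, y down, z forward; pixel columns grow to the right and rows downward; lengths in m; the calibration is good to about 2 mm. A picture is of the moment at which its call begins: read the wrist's pose just before it. calibration takes no time and is no camera call.
- ticket.finish_job(): hands the job in; it is judged then, once.
The state is a dict: "time": time; "q": joint angles; "joint_vel": joint speeds; "joint_torque": joint torques, N m; "tool_pos": TCP position; "tcp_rot": TCP orientation; "wrist_force": force on the tool from outside, world axes, zero at the start; "torque": the same for the moment, N m; "width": opening from 0.0 (shut) to 1.0 (fully open); "grip_force": force on a finger pad.
Only numpy, scipy, OpenCV 4.12 (cv2) and the standard library are available. Lean on these libraries where they do the work, as an engineer would, in place of code of your own. Each camera call takes 0.05 s, during which the arm holds its last target. There are 200 camera calls.

## Task

Take only the top plate off the stack of three metal mounting plates and fit it on the splined shaft of the webcam's motorised pan base: turn it until the splines mesh, slide it down and press it fully home against the spring. Do not let go: finish while still holding it pressed home, so that I can put the nut on. Leave the other two plates in their stack, and leave the webcam, nut, screw tray and screwdriver where they are.

Things in the scene. Friction and masses are not known exactly. Their poses are not given: they have to be found in the camera images.
- plate_top_centre (a point): Centre, half-way up, of the top plate of the stack: bare aluminium disc, 60 mm across, 12 mm thick, 0.07 kg, lying flat, with two parallel flats 50 mm apart, facing this point's +y and -y, to grip. Its through bore has six 6.8 mm wide slots, at 0, 60, 120 .. degrees from the point's x axis, reaching 14.2 mm out; the teeth between reach in to 10.2 mm. Any of the six turns fits
- plate_mid_centre (a point): Centre of the middle plate, the same part, 12 mm lower. The three plates lie loose on one another, each turned up to 17 degrees and shifted up to 1.5 mm from the one below; the stack stands on the desk mat and is 36 mm high
- plate_bottom_centre (a point): Centre of the bottom plate of the stack, the same part
- shaft_seat (a point): Point on the upright steel shaft's axis, level with the shoulder on which the plate's underside rests when home (plate centre then 6 mm above it). z up. Six splines at 0, 60, 120 .. degrees from this point's x axis, 5 mm wide, 26 mm over the tips, tops 11 mm above it; above them a 17 mm thick threaded nose up to 23 mm. Meshed play 0.9 mm each side or 5 degrees. The geared shaft keeps its angle
- pan_base: The pan base, fixed to the mat: round grey housing 84 mm across, its top 34 mm above the mat; on it an aluminium boss, 42 mm across, whose rim is the shoulder, 46 mm above the mat. Origin at the middle of its underside; the shaft stands at its middle
- spring_ring (a joint): How far the 34 mm brass ring on a spring round the shaft's foot has been pushed down, in m: 0 free, when its top stands 3.5 mm above the shoulder, to 0.0035, flush with it. A meshed plate meets it 3.5 mm before home; it pushes back with 3 N at first and 8.5 N when flush, so the plate rises again if let go
- webcam: Black webcam on its folded clip, 88 mm wide, 64 mm high, standing at the mat's rear edge (a second one stands farther off by the monitor); origin at its foot
- lock_nut: Steel hex nut for the shaft's nose, 29 mm over flats, 9 mm high, lying on the mat; origin at its underside
- screw_tray: Round steel tray with screws, 97 mm across, 16 mm high; origin at its underside
- driver: Precision screwdriver lying on the mat, 170 mm long, 14 mm thick; origin near the front end of its handle, at the mat
There are look-alikes about, which are no part of the job. What is shaped like the part that bears plate_top_centre but blue or red is not meant.

How it is judged:
On the way, in this order (a step that is already met when the one before it is completed fails the run):
1. the top plate has been lifted clear of the stack, the other two staying behind (height (world z) of plate_top_centre above 0.07 m and height (world z) of plate_mid_centre below 0.024 m), for 0.1 s.
2. the plate has meshed with the splines and slid down to the spring ring (z of plate_top_centre in the frame of shaft_seat below 0.0125 m and horizontal distance between plate_top_centre and shaft_seat below 0.003 m and angle between plate_top_centre's own z axis and vertical below 0.12 rad), for 0.1 s.
At the end, for the whole second after the job is handed in: The top plate is held (over 2 N) at rest and level (0.06 rad) on the shaft, axes within 3 mm, within 1.2 mm of the shoulder, the spring ring over 2.4 mm down; the middle plate still lies on the bottom one, within 12 mm of its middle (z of plate_top_centre in the frame of shaft_seat below 0.0072 m and horizontal distance between plate_top_centre and shaft_seat below 0.003 m and angle between plate_top_centre's own z axis and vertical below 0.06 rad and value of joint spring_ring above 0.0024 m and contact force between the fingers and plate_top above 2 N and linear speed of plate_top below 0.02 m/s and horizontal distance between plate_mid_centre and plate_bottom_centre below 0.012 m and height (world z) of plate_mid_centre between 0.014 and 0.022 m); the arm keeps its last pose, push and grip.
It fails at once if one of the two lower plates was moved more than 25 mm (distance of any of plate_mid_centre, plate_bottom_centre from where it was at the start of the episode above 0.025 m).
It fails at once if the webcam, nut, screw tray or screwdriver was moved more than 20 mm (distance of any of webcam, lock_nut, screw_tray, driver from where it was at the start of the episode above 0.02 m).
It also fails if it takes over 38 s, if anything falls off the work surface, if the arm or the gripper's body presses on something with over 40 N, if the wrist force passes 120 N, or if a joint passes its speed limit or range.

## Working session

There is one attempt and no reset: what is moved stays moved. The work goes in short steps, Python scripts to look and compute and a tool call to move; the robot and the scene stay as the last step left them, time stands still between calls to the robot, and variables do not carry over. Pictures are saved under pics/ and viewed, at most 10 in all, crops included, and the job is handed in when it is done.

Besides the shell and the picture viewer there is one more tool, called after ">>>" as name(argument=value, ...) on one line, values as JSON. jog_arm: Moves the arm, as the interface text tells. Its arguments: {"type":"object","properties":{"turn":{"type":"array","items":{"type":"array","items":{"type":"number"}}},"delta_pos":{"type":"array","items":{"type":"array","items":{"type":"number"}}},"gripper":{"type":"array","items":{"type":"number"}},"grip_force":{"type":"number"}},"required":["turn","delta_pos","gripper"]}

```bash
mkdir -p pics; python3 - <<'E'
from workcell import read_state, vision, ticket
import cv2
s=read_state(); print(s)
for n in("side","top","wrist"):
    im=vision.read_camera(n); cv2.imwrite(f"pics/{n}0.png",im[:,:,::-1])
    c=vision.calibration(n); print(n,c)
E
```

```text
{'time': 0.0, 'q': array([ 1.11811694e+00,  2.64779332e-01,  1.60540316e+00,  5.18720766e-06,
        1.27366383e+00, -3.68896459e-02]), 'joint_vel': array([ 1.65741017e-03, -8.71163201e-05,  6.31789682e-04,  4.28266866e-04,
       -9.20241873e-04, -9.92519878e-04]), 'joint_torque': array([ 2.01856354e-03, -5.15097463e+01, -3.67325377e+01, -1.56749775e-04,
        1.27483290e-02, -2.44540371e-05]), 'tool_pos': array([0.27231346, 0.61683075, 0.22992862]), 'tcp_rot': array([-0.64831471, -3.07340512,  0.00343203]), 'wrist_force': array([ 0.24246577, -0.85321213, -0.01408515]), 'torque': array([0.01302202, 0.01351625, 0.02251011]), 'grip_force': 0.0, 'width': 0.9967384195530788}
side {'vfov': 53.23304763708602, 'cx': 315.11972998849177, 'cy': 248.78565318322748, 'R': array([[-0.82904906, -0.55908796,  0.00991465],
       [-0.33371785,  0.48047422, -0.81103448],
       [ 0.44867588, -0.67569607, -0.58491433]]), 't': array([0.43975171, 0.20972476, 0.69555354])}
top {'vfov': 49.33026136937006, 'cx': 322.5647007569231, 'cy': 242.3986321166352, 'R': array([[-0.01033262, -0.99992316,  0.00684847],
       [-0.98664613,  0.0090816 , -0.16262516],
       [ 0.16255047, -0.00843736, -0.98666416]]), 't': array([0.00117678, 0.54468997, 1.06033592])}
wrist {'vfov': 71.22101861207054, 'cx': 320.05820949094243, 'cy': 240.71325397459702, 'mount': array([[ 4.70298153e-04, -9.56069342e-01, -2.93140227e-01,
         7.43982058e-02],
       [ 9.99999338e-01,  7.57452070e-04, -8.66066262e-04,
        -1.20639513e-03],
       [ 1.05005907e-03, -2.93139626e-01,  9.56069065e-01,
        -1.42175920e-01],
       [ 0.00000000e+00,  0.00000000e+00,  0.00000000e+00,
         1.00000000e+00]])}
```

View pics/top0.png

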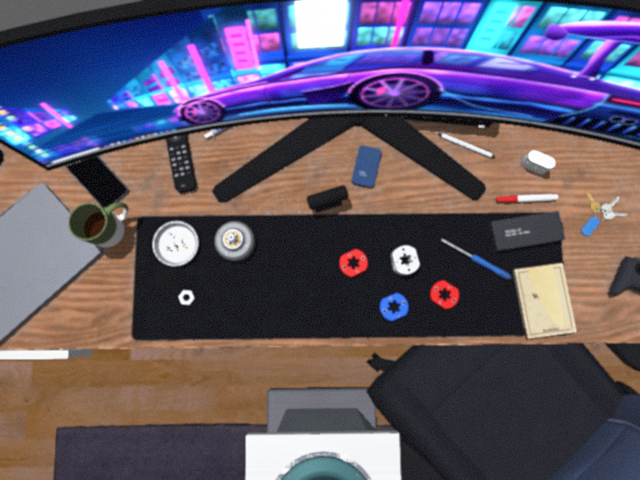

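View pics/side0.png

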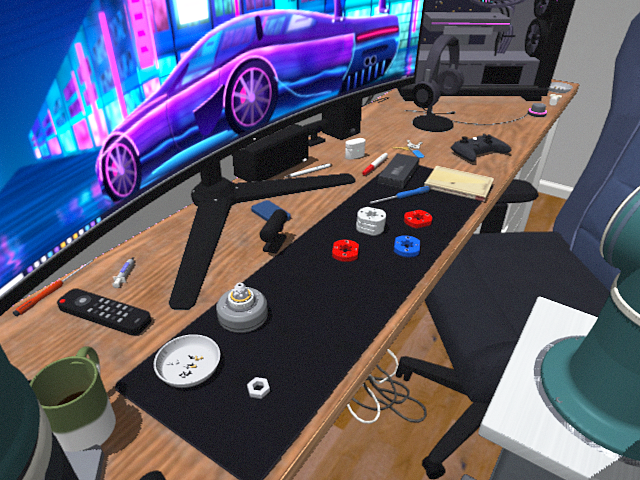

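Top view: bare aluminium stack at about (405,260); look-alikes are red (353,262), red (445,294) and blue (394,306). The stack fits because it is bare metal and three plates high (side view (371,220)). The pan base is at (235,240), the tray at (176,243), the nut at (186,297), the driver at (475,257) and the webcam at (327,197). I'll confirm in one enlarged crop and locate both.

```bash
cat > h.py <<'E'
import numpy as np, cv2
from scipy.spatial.transform import Rotation as Rn
from workcell import read_state, vision, ticket
def cam(n,s=None):
    c=vision.calibration(n); f=240/np.tan(np.radians(c["vfov"]/2))
    K=np.array([[f,0,c["cx"]],[0,f,c["cy"]],[0,0,1]])
    if n=="wrist":
        T=np.eye(4); T[:3,:3]=Rn.from_rotvec(s["tcp_rot"]).as_matrix(); T[:3,3]=s["tool_pos"]
        M=np.linalg.inv(T@c["mount"]); return K,M[:3,:3],M[:3,3]
    return K,np.array(c["R"]),np.array(c["t"])
def ray(C,uv,z):
    K,R,t=C; d=R.T@np.linalg.inv(K)@[uv[0],uv[1],1]; o=-R.T@t
    return o+d*(z-o[2])/d[2]
def proj(C,X):
    K,R,t=C; p=(K@(R@np.atleast_2d(X).T+t[:,None])).T; return p[:,:2]/p[:,2:]
E
python3 - <<'E'
from h import *
T=cam("top")
print("stack",ray(T,(405,260),.036),"shaft",ray(T,(234,238),.06),ray(T,(235,241),.034))
S=cam("side"); print("side stack",ray(S,(371,214),.036),"shaft tip",ray(S,(240,287),.069))
im=cv2.imread("pics/top0.png")
a=cv2.resize(im[225:295,370:440],(400,400),interpolation=2);b=cv2.resize(im[205:275,200:270],(400,400),interpolation=2)
cv2.imwrite("pics/crop1.png",np.hstack([a,b]))
E
```

```text
stack [ 0.50664    -0.17869732  0.036     ] shaft [0.55312794 0.18051493 0.06      ] [0.55116183 0.18251436 0.034     ]
side stack [ 0.50707168 -0.1780824   0.036     ] shaft tip [0.54942494 0.19000885 0.069     ]
```

View pics/crop1.png

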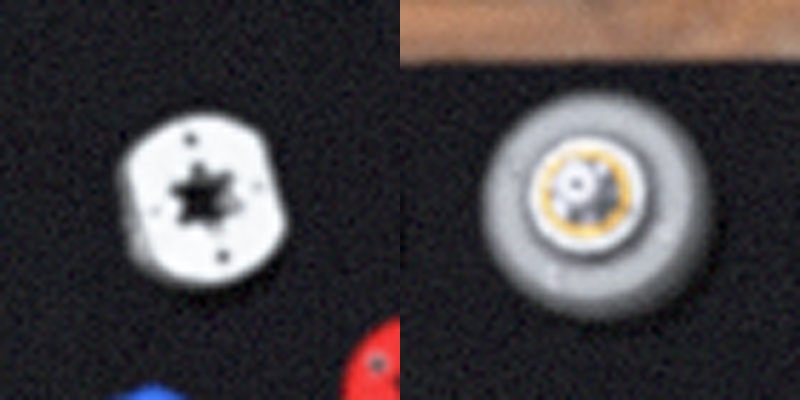

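The crop confirms the bare aluminium plate stack (left) with flats left and right, and the pan base with brass ring and shaft (right). First I'll go above the shaft for a close wrist look.

>>> jog_arm(turn=[[0,0,0],[0,0,0],[0,0,0],[0,0,0],[0,0,0],[0,0,0],[0,0,0],[0,0,0],[0,0,0],[0,0,0],[0,0,0],[0,0,0],[0,0,0],[0,0,0],[0,0,0],[0,0,0]], delta_pos=[[-0.0307,-0.0204,0.005],[-0.0307,-0.0204,0.005],[-0.0307,-0.0204,0.005],[-0.0307,-0.0204,0.005],[-0.0307,-0.0204,0.005],[-0.0307,-0.0204,0.005],[-0.0307,-0.0204,0.005],[-0.0307,-0.0204,0.005],[-0.0307,-0.0204,0.005],[-0.0307,-0.0204,0.005],[-0.0307,-0.0204,0.005],[-0.0307,-0.0204,0.005],[-0.0307,-0.0204,0.005],[-0.0307,-0.0204,0.005],[0,0,0],[0,0,0]], gripper=[0.085,0.085,0.085,0.085,0.085,0.085,0.085,0.085,0.085,0.085,0.085,0.085,0.085,0.085,0.085,0.085])

```text
time: 1.48
tool_pos: [0.5508, 0.1807, 0.1605]
tcp_rot: [-0.654, -3.071, 0.001]
wrist_force: [-0.4, 0.1, -0.6]
width: 0.994
grip_force: 0.0
```

```bash
cat >> h.py <<'E'
def shot(name):
    s=read_state(); im=vision.read_camera("wrist")[:,:,::-1].copy(); cv2.imwrite(f"pics/{name}.png",im); np.save(f"pics/{name}.npy",np.r_[s["tool_pos"],s["tcp_rot"]])
    return s,im
def load(name):
    v=np.load(f"pics/{name}.npy"); return cam("wrist",dict(tool_pos=v[:3],tcp_rot=v[3:])),cv2.imread(f"pics/{name}.png")
def rect(C,im,c,z,half=.04,px=600):
    # rectified patch of plane z: u right = +x world, v down = -y
    q=np.array([[c[0]-half,c[1]+half,z],[c[0]+half,c[1]+half,z],[c[0]+half,c[1]-half,z],[c[0]-half,c[1]-half,z]])
    H=cv2.getPerspectiveTransform(proj(C,q).astype(np.float32),np.float32([[0,0],[px,0],[px,px],[0,px]]))
    return cv2.warpPerspective(im,H,(px,px),flags=cv2.INTER_CUBIC)
E
python3 - <<'E'
from h import *
s,im=shot("w1"); print(s["time"],s["tool_pos"],s["tcp_rot"])
C,im=load("w1"); print(proj(C,[.551,.182,.046]))
cv2.imwrite("pics/r1.png",np.hstack([rect(C,im,(.551,.183),.057,.025,400),cv2.resize(im[:,:],(400,300))[:0] if 0 else cv2.copyMakeBorder(cv2.resize(im,(400,300)),50,50,0,0,0)]))
E
```

```text
1.4833 [0.55082895 0.18065964 0.16048949] [-6.54196051e-01 -3.07134720e+00  9.69213138e-04]
[[323.61592841 235.25165442]]
```

View pics/r1.png

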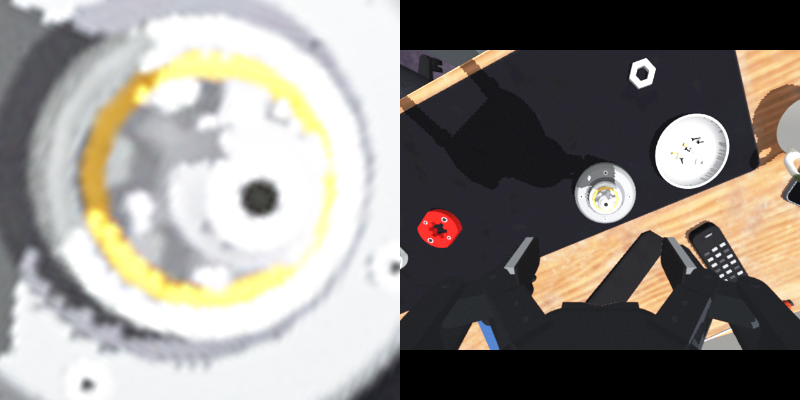

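The rectified patch shows the nose and brass ring, with spline tips as white patches at (140,210) and (210,275), but the view is too oblique. I'll put the camera straight over the shaft and lower.

>>> jog_arm(turn=[[0,0,0],[0,0,0],[0,0,0],[0,0,0],[0,0,0],[0,0,0]], delta_pos=[[-0.0185,0,0.018],[-0.0185,0,0.018],[-0.0185,0,0.018],[-0.0185,0,0.018],[0,0,0],[0,0,0]], gripper=[0.085,0.085,0.085,0.085,0.085,0.085])

```text
time: 2.03
tool_pos: [0.6168, 0.1537, 0.0878]
tcp_rot: [-0.646, -3.071, 0.001]
wrist_force: [0.1, -0.0, 0.1]
width: 0.996
grip_force: 0.0
```

```bash
python3 - <<'E'
from h import *
s,im=shot("w2"); a=np.mean([im]+[vision.read_camera("wrist")[:,:,::-1] for _ in range(3)],0).astype(np.uint8); cv2.imwrite("pics/w2.png",a)
print(s["time"],s["tool_pos"],s["tcp_rot"])
C,im=load("w2"); print(proj(C,[.551,.182,.046]))
cv2.imwrite("pics/r2.png",np.hstack([rect(C,im,(.551,.183),.057,.025,400),rect(C,im,(.551,.183),.034,.05,400)]))
E
```

```text
2.0333 [0.6167789  0.15374402 0.08783141] [-6.46494934e-01 -3.07093686e+00  1.45977340e-03]
[[321.58173823 143.79569914]]
```

View pics/r2.png

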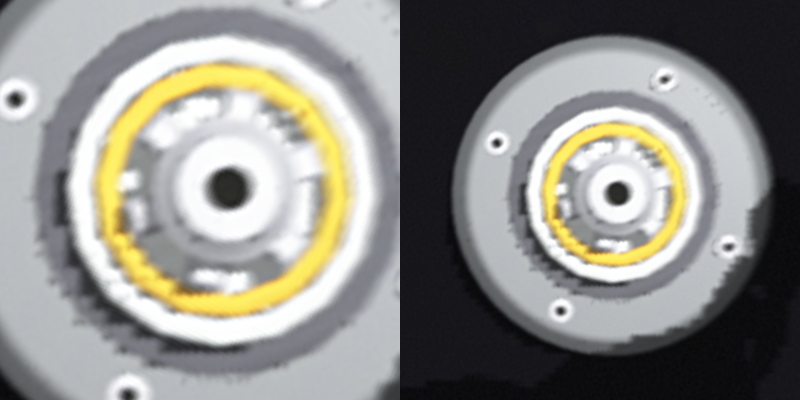

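The camera is now nearly straight above: nose at (228,187), spline tops as bright patches around it at about r = 90 px, brass ring outside. I'll fit the centre and unroll the spline annulus.

```bash
python3 - <<'E'
from h import *
C,im=load("w2")
r=rect(C,im,(.551,.183),.0495,.025,800)
hsv=cv2.cvtColor(r,cv2.COLOR_BGR2HSV); m=cv2.inRange(hsv,(15,90,120),(35,255,255))
p=cv2.findNonZero(m); h=cv2.convexHull(p); e=cv2.fitEllipse(h); print("ring px",e, m.mean())
c=np.array([.551-.025+e[0][0]/16000,.183+.025-e[0][1]/16000]); print("ring centre",c,"diam mm",np.array(e[1])/16)
r=rect(C,im,c,.069,.012,480); g=cv2.GaussianBlur(cv2.cvtColor(r,6),(0,0),3)
mm=(g<110).astype(np.uint8); n,l,st,ce=cv2.connectedComponentsWithStats(mm); k=[(st[i,4],ce[i]) for i in range(1,n) if st[i,4]>200]
for a,q in k: print("dark",a,[c[0]-.012+q[0]/20000,c[1]+.012-q[1]/20000])
r=rect(C,im,c,.057,.02,800)
P=cv2.warpPolar(r,(320,800),(400,400),320,cv2.WARP_POLAR_LINEAR|cv2.INTER_CUBIC) # rows: angle cw in image => -world
P=cv2.rotate(P,cv2.ROTATE_90_COUNTERCLOCKWISE) # cols: image angle 0..360; rows: r from 16mm(top) to 0
cv2.imwrite("pics/p2.png",np.vstack([P,]))
g=cv2.cvtColor(P,6).astype(float)
for r0,r1 in((9,10),(10,11),(11,12),(12,12.8)):
    prof=g[320-int(r1*20):320-int(r0*20)].mean(0)
    f=np.fft.fft(prof)[6]; print(r0,"phase world deg mod60",(np.degrees(np.angle(f))/6)%60, abs(f)/800)
E
```

```text
ring px ((447.0728759765625, 379.4449157714844), (528.9103393554688, 531.4566040039062), 42.36539077758789) 29.7429609375
ring centre [0.55394205 0.18428469] diam mm [33.05689621 33.21603775]
dark 6535 [np.float64(0.5541363623231335), np.float64(0.18433257340697543)]
dark 247 [np.float64(0.5453114879469158), np.float64(0.179535907339181)]
dark 479 [np.float64(0.5495197165439423), np.float64(0.17265515205447013)]
9 phase world deg mod60 12.505791980078547 3.94576411906061
10 phase world deg mod60 18.69875498743068 9.827362213288776
11 phase world deg mod60 20.202847125482013 12.998512375605106
12 phase world deg mod60 22.150807546920493 7.120956751280961
```

View pics/p2.png

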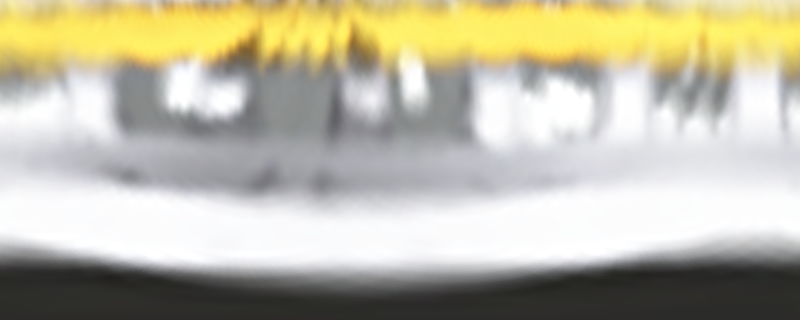

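The strips of uniform spline-top colour sit at columns 94, 364, 493, 630 and 760 (0.45°/px). That puts the splines at about 17.3° (mod 60) in world, with the shaft axis at (0.554, 0.1843). Ring and nose centres agree to 0.2 mm, and the ring diameter reads 33.1 against 34 mm. On to the stack, turning to match its flats.

>>> jog_arm(turn=[[0,0,0],[0,0,0],[0,0,0],[0,0,0],[0,0,0],[0,0,0],[0,0,0],[0,0,0],[0,0,0],[0,0,0],[0,0,0],[0,0,0.12],[0,0,0.12],[0,0,0.12],[0,0,0.12],[0,0,0.12],[0,0,0.12],[0,0,0.12],[0,0,0.12],[0,0,0.12]], delta_pos=[[0.0022,-0.036,-0.006],[0.0022,-0.036,-0.006],[0.0022,-0.036,-0.006],[0.0022,-0.036,0],[0.0022,-0.036,0],[0.0022,-0.036,0],[0.0022,-0.036,0],[0.0022,-0.036,0],[0.0022,-0.036,0],[0.0022,-0.036,0],[0.0022,-0.036,0],[0,0,0],[0,0,0],[0,0,0],[0,0,0],[0,0,0],[0,0,0],[0,0,0],[0,0,0],[0,0,0]], gripper=[0.085,0.085,0.085,0.085,0.085,0.085,0.085,0.085,0.085,0.085,0.085,0.085,0.085,0.085,0.085,0.085,0.085,0.085,0.085,0.085])

```text
time: 3.9
tool_pos: [0.4365, -0.1994, 0.1087]
tcp_rot: [2.141, 2.296, 0.001]
wrist_force: [0.5, -0.2, -0.1]
width: 0.995
grip_force: 0.0
```

>>> jog_arm(turn=[[0,0,0.12],[0,0,0.12],[0,0,0.12],[0,0,0.12],[0,0,0.12],[0,0,0.12],[0,0,0.12],[0,0,0.12],[0,0,0.12],[0,0,0.12],[0,0,0.12],[0,0,0],[0,0,0]], delta_pos=[[0,0,0.002],[0,0,0.002],[0,0,0.002],[0,0,0.002],[0,0,0.002],[0,0,0.002],[0,0,0.002],[0,0,0.002],[0,0,0.002],[0,0,0],[0,0,0],[0,0,0],[0,0,0]], gripper=[0.085,0.085,0.085,0.085,0.085,0.085,0.085,0.085,0.085,0.085,0.085,0.085,0.085])

```text
time: 4.98
tool_pos: [0.4365, -0.1995, 0.0903]
tcp_rot: [3.098, 0.516, 0.002]
wrist_force: [-0.2, -0.3, -0.7]
width: 0.995
grip_force: 0.0
```

```bash
python3 - <<'E'
from h import *
s,im=shot("w3"); a=np.mean([im]+[vision.read_camera("wrist")[:,:,::-1] for _ in range(2)],0).astype(np.uint8); cv2.imwrite("pics/w3.png",a)
print(s["time"],s["tool_pos"],s["tcp_rot"])
C,im=load("w3"); print(proj(C,[.507,-.178,.036]))
r=rect(C,im,(.507,-.178),.036,.05,600)
g=cv2.GaussianBlur(cv2.cvtColor(r,6),(0,0),1.5); m=((g>150)*255).astype(np.uint8)
n,l,st,ce=cv2.connectedComponentsWithStats(m); print([(st[i,4],ce[i]) for i in range(1,n) if st[i,4]>2000])
cv2.imwrite("pics/r3.png",np.hstack([r[:,:],])) 
E
```

```text
4.9833 [ 0.43649379 -0.19950211  0.09032132] [3.09790612e+00 5.15505196e-01 2.45848458e-03]
[[322.00616718 139.03459399]]
[(np.int32(80831), array([305.41706771, 325.31594314]))]
```

View pics/r3.png

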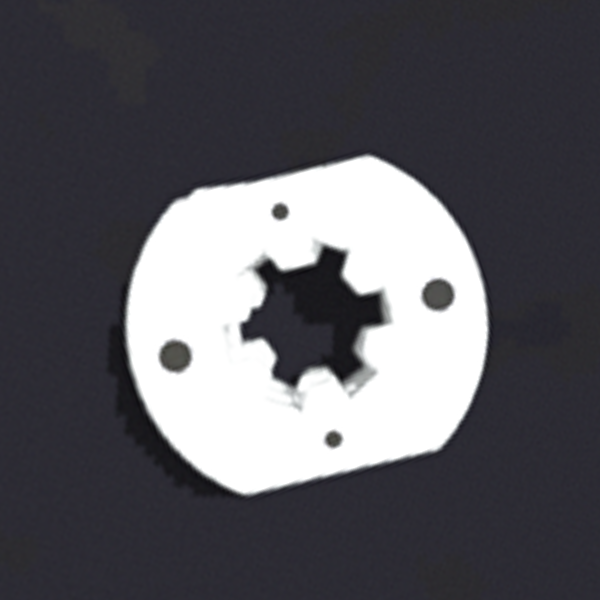

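The plate is sharp: screw holes at (175,356), (438,294), (280,211) and (333,439) give the centre at (306.5,325), so world (0.5081,-0.1822), with its x axis at 13.2°. The bottom flat also slopes 13.2°. The tool x axis stands at 18.9°, so I turn +0.1 about z. I'll go above it, narrow the fingers, and measure where the tips sit before descending between the plates.

>>> jog_arm(turn=[[0,0,0],[0,0,0],[0,0,0],[0,0,0.1],[0,0,0],[0,0,0],[0,0,0],[0,0,0]], delta_pos=[[0.0244,0.0023,0],[0.0244,0.0023,0],[0.0244,0.0023,0],[0,0,0.01],[0,0,0.01],[0,0,0],[0,0,0],[0,0,0]], gripper=[0.06,0.06,0.06,0.06,0.06,0.06,0.06,0.06], grip_force=70)

```text
time: 5.8
tool_pos: [0.5066, -0.1828, 0.0689]
tcp_rot: [-3.121, -0.356, 0.002]
wrist_force: [-0.1, 0.2, 0.6]
width: 0.7
grip_force: 0.0
```

```bash
python3 - <<'E'
from h import *
s,im=shot("w4"); print(s["time"],s["tool_pos"],s["tcp_rot"],s["width"])
C,im=load("w4")
c=proj(C,[.508,-.182,.036])[0]; print(c)
T=Rn.from_rotvec(s["tcp_rot"]).as_matrix(); big=cv2.resize(im[180:480,120:520],(800,600),interpolation=cv2.INTER_CUBIC)
for z,col in((0,(0,0,255)),(-.005,(0,255,0)),(-.010,(255,0,255))):
    for y in(-.03,.03):
        q=proj(C,[T@[x,y,z]+s["tool_pos"] for x in(-.011,.011)]); q=(q-[120,180])*2
        print(z,y,q.round().tolist())
        cv2.line(big,*[tuple(int(v) for v in a) for a in q],col,1)
cv2.imwrite("pics/t4.png",big)
E
```

```text
5.8 [ 0.50664877 -0.18284331  0.06892463] [-3.12083653e+00 -3.55981257e-01  1.78233997e-03] 0.7000638685824515
[316.68441713 273.07082201]
0 -0.03 [[269.0, 287.0], [264.0, 203.0]]
0 0.03 [[519.0, 288.0], [524.0, 203.0]]
-0.005 -0.03 [[266.0, 299.0], [260.0, 213.0]]
-0.005 0.03 [[523.0, 299.0], [528.0, 213.0]]
-0.01 -0.03 [[261.0, 311.0], [255.0, 222.0]]
-0.01 0.03 [[527.0, 311.0], [532.0, 222.0]]
```

View pics/t4.png

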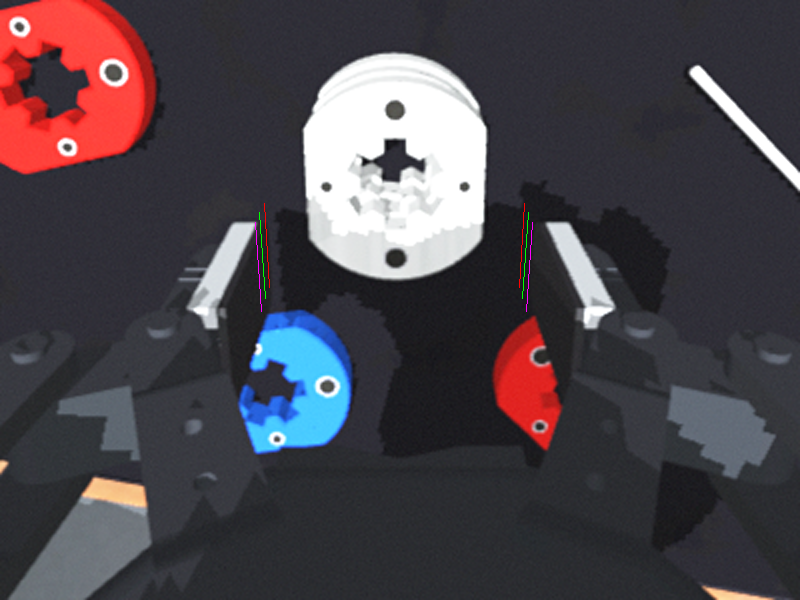

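The crop shows the three-plate stack with the top plate centred at u = 395 and its flats parallel to the fingers. The finger pads' bright tip edges are at (255,222) and (547,222), so the fingers' middle is u ≈ 401. The plate is therefore about 1.5 mm to tool −y. I'll check the tip edge by numbers, since the dark pad may hide against the mat.

```bash
python3 - <<'E'
from h import *
C,im=load("w4"); g=cv2.cvtColor(im,6)
print("cols 232..264 (zoomed u=2*(c-120))")
for r in range(280,332,3): print(r,(r-180)*2,g[r,232:266].tolist(), )
print("right cols 376..400")
for r in range(280,310,4): print(r,g[r,376:402].tolist())
E
```

```text
cols 232..264 (zoomed u=2*(c-120))
280 200 [52, 54, 54, 49, 52, 51, 51, 49, 50, 52, 50, 47, 47, 49, 45, 50, 48, 47, 47, 48, 49, 49, 46, 48, 49, 46, 50, 49, 49, 47, 48, 46, 48, 47]
283 206 [55, 53, 52, 53, 52, 53, 50, 55, 53, 53, 50, 52, 49, 51, 47, 49, 46, 52, 44, 47, 47, 49, 48, 45, 47, 47, 49, 52, 48, 45, 43, 50, 48, 49]
286 212 [52, 53, 51, 52, 54, 49, 51, 52, 52, 51, 52, 52, 49, 49, 46, 49, 48, 50, 45, 48, 47, 47, 49, 50, 48, 42, 33, 32, 30, 28, 26, 29, 29, 28]
289 218 [50, 50, 47, 49, 49, 49, 44, 45, 47, 40, 44, 42, 47, 47, 42, 42, 45, 49, 49, 48, 46, 47, 46, 47, 48, 42, 26, 28, 27, 28, 28, 28, 27, 27]
292 224 [47, 46, 46, 101, 176, 210, 214, 215, 213, 213, 214, 216, 215, 216, 214, 172, 76, 46, 47, 40, 35, 41, 49, 49, 50, 48, 49, 42, 24, 33, 28, 24, 30, 27]
295 230 [47, 80, 162, 218, 222, 222, 222, 221, 222, 220, 222, 221, 222, 210, 154, 66, 46, 45, 36, 36, 37, 37, 45, 49, 45, 46, 43, 30, 31, 27, 24, 29, 28, 24]
298 236 [123, 196, 221, 222, 222, 220, 220, 221, 221, 222, 222, 220, 190, 106, 50, 46, 48, 34, 34, 36, 36, 31, 42, 50, 48, 49, 41, 27, 28, 30, 28, 27, 27, 28]
301 242 [2
[... 1863 characters left out ...]
1, 32, 29, 30, 31]
288 [27, 28, 27, 24, 29, 27, 28, 30, 27, 26, 25, 27, 27, 27, 27, 29, 31, 30, 29, 26, 27, 29, 30, 24, 27, 26]
292 [29, 28, 25, 28, 27, 25, 27, 29, 31, 30, 26, 36, 41, 40, 46, 49, 70, 157, 214, 218, 214, 216, 215, 214, 216, 216]
296 [27, 27, 27, 28, 27, 27, 29, 27, 32, 28, 29, 40, 40, 39, 42, 47, 50, 45, 76, 165, 222, 223, 221, 220, 221, 220]
300 [27, 27, 30, 29, 28, 30, 29, 28, 25, 28, 31, 38, 40, 39, 42, 40, 42, 43, 48, 49, 102, 183, 220, 221, 222, 220]
304 [25, 27, 27, 27, 26, 27, 29, 32, 27, 31, 36, 42, 41, 40, 41, 40, 40, 41, 43, 42, 49, 54, 120, 195, 222, 222]
308 [26, 26, 27, 29, 32, 29, 27, 26, 30, 32, 40, 41, 40, 41, 42, 37, 41, 38, 43, 41, 42, 48, 46, 54, 121, 195]
```

Tip edges of the pads lie at u = 267 and 533, 266 px apart at 60 mm opening. So the tips stand about 5 mm behind the TCP there (about 4 mm at 50 mm), and the middle at u = 400 confirms the 1.5 mm side shift. TCP z = 0.022 puts the tips at about 0.026, just above the middle plate's top (0.024).

>>> jog_arm(turn=[[0,0,0],[0,0,0],[0,0,0],[0,0,0],[0,0,0]], delta_pos=[[0.002,-0.0016,0.007],[0,0,0.02],[0,0,0.02],[0,0,0],[0,0,0]], gripper=[0.06,0.06,0.06,0.06,0.06])

```text
time: 6.27
tool_pos: [0.5078, -0.1803, 0.0212]
tcp_rot: [-3.12, -0.354, 0.004]
wrist_force: [0.3, 0.4, 0.1]
width: 0.7
grip_force: 0.0
```

>>> jog_arm(turn=[[0,0,0],[0,0,0],[0,0,0],[0,0,0],[0,0,0],[0,0,0],[0,0,0]], delta_pos=[[0,0,0],[0,0,0],[0,0,0],[0,0,0],[0,0,0],[0,0,0],[0,0,0]], gripper=[0.045,0.045,0.045,0.045,0.045,0.045,0.045], grip_force=70)

```text
time: 6.85
tool_pos: [0.5102, -0.1812, 0.0234]
tcp_rot: [3.121, 0.354, 0.003]
wrist_force: [-0.8, -0.1, 6.1]
width: 0.562
grip_force: 72.9
```

>>> jog_arm(turn=[[0,0,0],[0,0,0],[0,0,0],[0,0,0],[0,0,0],[0,0,0],[0,0,0],[0,0,0],[0,0,0]], delta_pos=[[0,0,-0.004],[0,0,-0.004],[0,0,-0.007],[0,0,-0.015],[0,0,-0.02],[0,0,-0.02],[0,0,-0.02],[0,0,0],[0,0,0]], gripper=[0.045,0.045,0.045,0.045,0.045,0.045,0.045,0.045,0.045])

```text
time: 7.6
tool_pos: [0.5103, -0.1813, 0.1139]
tcp_rot: [3.12, 0.354, 0.005]
wrist_force: [0.1, 0.2, -0.5]
width: 0.562
grip_force: 72.4
```

```bash
python3 - <<'E'
from h import *
s,im=shot("w5"); print(s["time"],s["tool_pos"],s["tcp_rot"],s["width"],s["wrist_force"],s["torque"])
cv2.imwrite("pics/t5.png",cv2.resize(im[150:450,120:520],(800,600),interpolation=cv2.INTER_CUBIC))
E
```

```text
7.6 [ 0.51032574 -0.18128802  0.11386714] [3.11992738 0.35383469 0.00471654] 0.5621187093652464 [ 0.06413775  0.19027992 -0.52066136] [-0.03480462 -0.02558049  0.02757624]
```

View pics/t5.png

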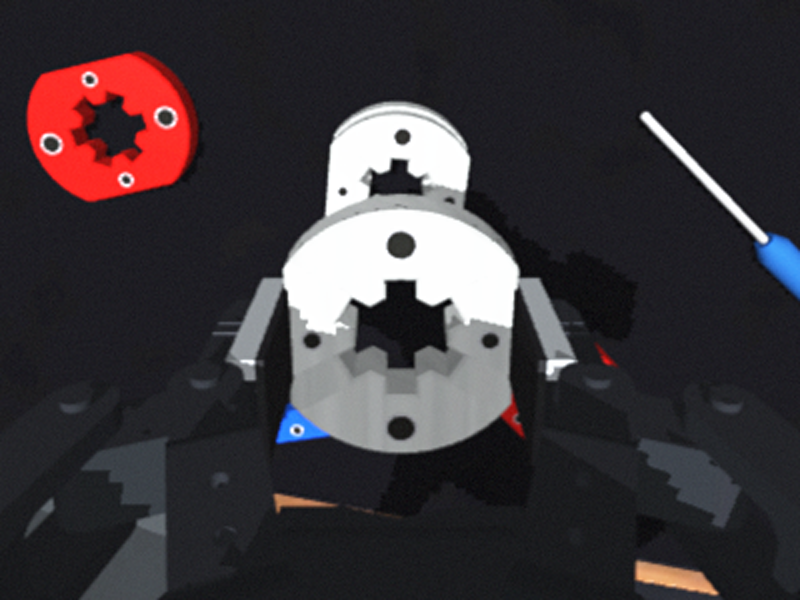

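The top plate is held level and centred (holes at (400,244), (400,428), (312,341), (489,341)); the two others stayed in place. I carry it to the look pose beside the shaft with the yaw turned to 17.3°.

>>> jog_arm(turn=[[0,0,0],[0,0,0],[0,0,0],[0,0,0],[0,0,0],[0,0,0],[0,0,0],[0,0,0],[0,0,0],[0,0,0],[0,0,0],[0,0,-0.076],[0,0,0],[0,0,0],[0,0,0]], delta_pos=[[0.0025,-0.017,0],[0.005,-0.034,0],[0.005,-0.034,0],[0.005,-0.034,0],[0.005,-0.034,0],[0.005,-0.034,0],[0.005,-0.034,0],[0.005,-0.034,0],[0.005,-0.034,0],[0.005,-0.034,0],[0.0025,-0.017,0],[0,0,0.01],[0,0,0.012],[0,0,0],[0,0,0]], gripper=[0.045,0.045,0.045,0.045,0.045,0.045,0.045,0.045,0.045,0.045,0.045,0.045,0.045,0.045,0.045])

```text
time: 8.9
tool_pos: [0.4797, 0.1607, 0.0879]
tcp_rot: [3.106, 0.469, -0.008]
wrist_force: [0.5, -0.1, -0.5]
width: 0.559
grip_force: 72.6
```

```bash
python3 - <<'E'
from h import *
# plate in hand by PnP on four hole centres, from w5
C5,im5=load("w5"); K=C5[0]; g5=cv2.cvtColor(im5,6)
pts=[]
for u,v in((400.5,244),(400.5,428),(312,341),(489.5,341)):
    c=np.array([u,v])/2+[120,150]-.25
    x,y=c.round().astype(int); w=g5[y-8:y+9,x-8:x+9].astype(float); th=(w.max()+w.min())/2
    yy,xx=np.mgrid[-8:9,-8:9]; k=np.clip(th-w,0,None)*((xx**2+yy**2)<50); pts.append([x+(k*xx).sum()/k.sum(),y+(k*yy).sum()/k.sum()])
pts=np.array(pts); print(pts.round(2).tolist())
obj=np.float64([[.0225,0,.006],[-.0225,0,.006],[0,.0195,.006],[0,-.0195,.006]]) # plate x along tool x ; plate y opposite tool y
ok,rv,tv=cv2.solvePnP(obj,pts,K,None); M=vision.calibration("wrist")["mount"]
Rp=M[:3,:3]@cv2.Rodrigues(rv)[0]; p=M[:3,:3]@tv.ravel()+M[:3,3]
print("plate centre in tool (mm)",(p*1e3).round(2),"R",Rp.round(3).tolist())
s,im=shot("w6"); a=np.mean([im]+[vision.read_camera("wrist")[:,:,::-1] for _ in range(3)],0).astype(np.uint8); cv2.imwrite("pics/w6.png",a)
print(s["time"],s["tool_pos"],s["tcp_rot"])
C,im=load("w6"); c=np.array([.554,.184])
r=rect(C,im,c,.0495,.025,800); m=cv2.inRange(cv2.cvtColor(r,cv2.COLOR_BGR2HSV),(15,90,120),(35,255,255))
e=cv2.fitEllipse(cv2.convexHull(cv2.findNonZero(m))); c=c+[-.025+e[0][0]/16000,.025-e[0][1]/16000]; print("ring",c,np.array(e[1])/16)
r=rect(C,im,c,.069,.012,480); g=cv2.GaussianBlur(cv2.cvtColor(r,6),(0,0),3)
n,l,st,ce=cv2.connectedComponentsWithStats((g<110).astype(np.uint8))
for i in range(1,n):
    if st[i,4]>2000: print("nose",st[i,4],c[0]-.012+ce[i][0]/20000,c[1]+.012-ce[i][1]/20000)
T=Rn.from_rotvec(s["tcp_rot"]).as_matrix(); print("tool x angle",np.degrees(np.arctan2(T[1,0],T[0,0])),"ring in tool mm",(T.T@(np.r_[c,.0495]-s["tool_pos"])*1e3).round(2))
r=rect(C,im,c,.057,.02,800)
P=cv2.rotate(cv2.warpPolar(r,(320,800),(400,400),320,cv2.INTER_CUBIC),cv2.ROTATE_90_COUNTERCLOCKWISE)
top=P[50:200]; top=cv2.resize(top,(800,300))
cv2.imwrite("pics/p6.png",np.vstack([top,cv2.copyMakeBorder(r[150:650:2,150:650:2],0,0,0,550,0)]))
E
```

```text
[[320.03, 272.15], [320.01, 363.69], [275.53, 319.87], [364.68, 319.94]]
plate centre in tool (mm) [-1.83  1.36 -6.28] R [[1.0, -0.0, 0.005], [-0.0, -1.0, -0.002], [0.005, 0.002, -1.0]]
8.9 [0.47971018 0.16066335 0.08786749] [ 3.10559999  0.46887539 -0.00812365]
ring [0.55324388 0.1843302 ] [32.91786194 33.11642456]
nose 5748 0.5534267013369291 0.1843914698670453
tool x angle 17.171051150530243 ring in tool mm [77.44 -0.9  37.96]
```

View pics/p6.png

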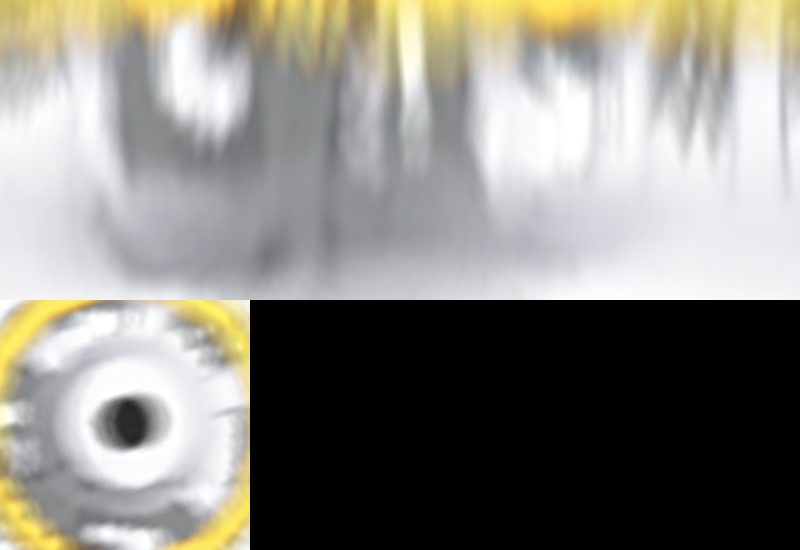

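The frames are blurred because the arm was still settling. Spline strips are at about the same columns (95, 363, 490, 628, 760), so 17.3° stands. In hand the plate reads (−1.83, 1.36, −6.28) mm in the tool frame; the expected height is −6.6 mm. I'll remeasure the shaft with the arm at rest.

```bash
cat >> h.py <<'E'
def shaft(name):
    s,im=shot(name); C,im=load(name); c=np.array([.5535,.184]); T=Rn.from_rotvec(s["tcp_rot"]).as_matrix()
    tl=lambda p:(T.T@(p-s["tool_pos"])*1e3).round(2)
    r=rect(C,im,c,.0495,.025,800); m=cv2.inRange(cv2.cvtColor(r,cv2.COLOR_BGR2HSV),(15,90,120),(35,255,255))
    e=cv2.fitEllipse(cv2.convexHull(cv2.findNonZero(m))); a=c+[-.025+e[0][0]/16000,.025-e[0][1]/16000]
    print(s["time"],s["tool_pos"].round(4),s["tcp_rot"].round(4),"yaw",np.degrees(np.arctan2(T[1,0],T[0,0])).round(2),"ring",a.round(4),(np.array(e[1])/16).round(1),"tool",tl(np.r_[a,.0495]))
    r=rect(C,im,a,.069,.012,480); g=cv2.GaussianBlur(cv2.cvtColor(r,6),(0,0),3)
    n,l,st,ce=cv2.connectedComponentsWithStats((g<110).astype(np.uint8))
    for i in range(1,n):
        if st[i,4]>2000: b=np.array([a[0]-.012+ce[i][0]/20000,a[1]+.012-ce[i][1]/20000,.069]); print("nose",st[i,4],b.round(4),"tool",tl(b))
E
python3 - <<'E'
from h import *
for i in range(3): shaft(f"w7{i}")
C,im=load("w72"); g=cv2.cvtColor(im,6)
# spline edges: score two-sided template on annulus 10.6..12.3 mm at z=.057, measuring darkness contrast at groove flanks
E
```

```text
9.1 [0.4822 0.1611 0.0905] [-3.1063e+00 -4.6940e-01 -7.0000e-04] yaw 17.19 ring [0.5548 0.1846] [33.3 33.7] tool [76.29 -0.96 41.05]
nose 7381 [0.5548 0.1846 0.069 ] tool [76.3  -1.   21.55]
9.15 [0.4824 0.1612 0.0907] [-3.1062e+00 -4.6980e-01 -1.3000e-03] yaw 17.2 ring [0.5548 0.1846] [33.4 33.7] tool [76.12 -0.9  41.28]
nose 7390 [0.5548 0.1846 0.069 ] tool [76.11 -0.91 21.78]
9.2 [0.4823 0.1613 0.0908] [-3.1061e+00 -4.7020e-01 -1.5000e-03] yaw 17.22 ring [0.5548 0.1846] [33.3 33.7] tool [76.04 -0.79 41.35]
nose 7392 [0.5548 0.1846 0.069 ] tool [76.07 -0.8  21.85]
```

At rest, the ring and nose both read (76.05, −0.8) mm in the tool frame. Against the plate's (−1.83, 1.36) that gives a shift of +77.9 mm in x and −2.2 mm in y, landing at TCP (0.556, 0.1865). I move over the nose, then lower gently until the nose is in the bore but above the splines.

>>> jog_arm(turn=[[0,0,0],[0,0,0],[0,0,0],[0,0,0],[0,0,0],[0,0,0],[0,0,0],[0,0,0]], delta_pos=[[0.015,-0.0005,0],[0.023,-0.0006,0],[0.023,-0.0006,0],[0.0169,-0.0005,0.003],[0,0,0.005],[0,0,0],[0,0,0],[0,0,0]], gripper=[0.045,0.045,0.045,0.045,0.045,0.045,0.045,0.045])

```text
time: 9.92
tool_pos: [0.5541, 0.1865, 0.0818]
tcp_rot: [3.106, 0.472, -0.003]
wrist_force: [-0.5, 0.1, -0.6]
width: 0.562
grip_force: 72.5
```

>>> jog_arm(turn=[[0,0,0],[0,0,0],[0,0,0],[0,0,0],[0,0,0]], delta_pos=[[0,0,0.004],[0,0,0.004],[0,0,0.004],[0,0,0],[0,0,0]], gripper=[0.045,0.045,0.045,0.045,0.045])

```text
time: 10.33
tool_pos: [0.555, 0.1868, 0.0697]
tcp_rot: [3.106, 0.472, -0.002]
wrist_force: [0.4, -0.2, -1.1]
width: 0.559
grip_force: 72.5
```

>>> jog_arm(turn=[[0,0,0],[0,0,0],[0,0,0],[0,0,0],[0,0,0],[0,0,0]], delta_pos=[[0,0,0.003],[0,0,0.003],[0,0,0.0025],[0,0,0],[0,0,0],[0,0,0]], gripper=[0.045,0.045,0.045,0.045,0.045,0.045])

```text
time: 10.83
tool_pos: [0.5556, 0.1869, 0.0618]
tcp_rot: [3.106, 0.472, -0.0]
wrist_force: [-0.3, -0.3, -0.6]
width: 0.557
grip_force: 72.5
```

```bash
python3 - <<'E'
from h import *
s,im=shot("w8"); C,im=load("w8"); print(s["time"],s["tool_pos"],s["tcp_rot"],s["wrist_force"])
T=Rn.from_rotvec(s["tcp_rot"]).as_matrix(); 
z=s["tool_pos"][2]+.0126-.0000
# rectified in tool axes at the plate top / nose plane: plate centre by hole blobs, nose hole blob
def rt(z):
    h=.03; q=[T@[x,y,0]+s["tool_pos"] for x,y in((h,-h),(h,h),(-h,h),(-h,-h))]; q=np.array(q); q[:,2]=z
    H=cv2.getPerspectiveTransform(proj(C,q).astype(np.float32),np.float32([[0,0],[600,0],[600,600],[0,600]])); return cv2.warpPerspective(im,H,(600,600),flags=2) # u=+y, v=-x, 10px/mm
r=rt(z); cv2.imwrite("pics/r8.png",r); g=cv2.GaussianBlur(cv2.cvtColor(r,6),(0,0),2)
for th in(80,110,140):
    n,l,st,ce=cv2.connectedComponentsWithStats((g<th).astype(np.uint8))
    print(th,[(int(st[i,4]),((300-ce[i][1])/10).round(2),((ce[i][0]-300)/10).round(2)) for i in range(1,n) if 60<st[i,4]<6000])
print("grid (tool x rows 16..-18, y cols -16..16 step 1mm)")
for v in range(140,481,12): print(round((300-v)/10,1),g[v,140:461:12].tolist())
E
```

```text
10.8333 [0.55559176 0.18694774 0.0617563 ] [ 3.10587048e+00  4.72229351e-01 -3.79395634e-05] [-0.30255505 -0.32433139 -0.64412722]
80 [(3656, np.float64(21.34), np.float64(-29.06)), (764, np.float64(28.42), np.float64(16.17)), (2348, np.float64(20.82), np.float64(1.34)), (589, np.float64(15.05), np.float64(27.64)), (1755, np.float64(1.51), np.float64(2.14)), (1100, np.float64(-1.63), np.float64(20.82)), (1012, np.float64(-1.74), np.float64(-18.06)), (315, np.float64(-2.83), np.float64(-7.47)), (145, np.float64(-3.3), np.float64(10.53)), (1754, np.float64(-6.47), np.float64(1.25)), (3157, np.float64(-24.14), np.float64(1.35))]
110 [(4241, np.float64(21.0), np.float64(-28.95)), (1537, np.float64(27.41), np.float64(17.24)), (2605, np.float64(20.83), np.float64(1.35)), (96, np.float64(21.53), np.float64(22.54)), (1215, np.float64(15.24), np.float64(27.48)), (204, np.float64(7.33), np.float64(11.07)), (305, np.float64(6.75), np.float64(-7.76)), (2052, np.float64(1.44), np.float64(2.19)), (185, np.float64(2.31), np.float64(-7.98)), (1496, np.float64(-1.62), np.float64(20.83)), (1332, np.fl
[... 3759 characters left out ...]
0, 131, 132, 136, 135, 131, 136, 135, 136, 142, 142, 134, 107, 103, 104, 104, 103, 104, 132, 138, 134, 131, 132, 134, 133, 133, 130]
-14.0 [130, 131, 131, 135, 136, 137, 136, 137, 136, 142, 142, 134, 109, 106, 104, 104, 103, 109, 131, 137, 136, 131, 132, 135, 135, 134, 131]
-15.2 [130, 132, 138, 139, 138, 136, 137, 135, 136, 140, 144, 137, 124, 125, 124, 124, 121, 122, 130, 138, 136, 129, 133, 134, 137, 137, 135]
-16.4 [136, 145, 143, 138, 137, 136, 136, 134, 135, 142, 144, 136, 137, 138, 137, 139, 138, 135, 133, 137, 136, 132, 131, 133, 135, 137, 135]
-17.6 [144, 144, 142, 139, 137, 134, 137, 136, 137, 141, 141, 137, 136, 139, 138, 140, 140, 138, 137, 137, 134, 129, 131, 134, 135, 136, 137]
```

Through the bore: plate centre at (−1.65, 1.37) mm and nose centre, corrected for its 5 mm lower height, at (−1.3, 2.1) mm. There's no contact force. I correct by +0.4 mm in x and +0.7 mm in y, then lower onto the splines.

>>> jog_arm(turn=[[0,0,0],[0,0,0],[0,0,0],[0,0,0],[0,0,0],[0,0,0],[0,0,0],[0,0,0]], delta_pos=[[0.0004,0.0007,0],[0,0,0],[0,0,0.002],[0,0,0.002],[0,0,0.002],[0,0,0.002],[0,0,0],[0,0,0]], gripper=[0.045,0.045,0.045,0.045,0.045,0.045,0.045,0.045])

```text
time: 11.55
tool_pos: [0.5559, 0.1863, 0.0535]
tcp_rot: [3.106, 0.472, -0.001]
wrist_force: [0.0, -0.4, -1.1]
width: 0.559
grip_force: 72.5
```

```bash
python3 - <<'E'
from h import *
s=read_state(); print({k:np.round(v,4) for k,v in s.items() if k not in("q","joint_vel","joint_torque")})
E
```

```text
{'time': np.float64(11.55), 'tool_pos': array([0.5559, 0.1863, 0.0535]), 'tcp_rot': array([ 3.1058e+00,  4.7230e-01, -1.0000e-03]), 'wrist_force': array([ 0.0315, -0.4449, -1.0564]), 'torque': array([ 0.0225, -0.0239,  0.0015]), 'grip_force': np.float64(72.5486), 'width': np.float64(0.5587)}
```

No force and the plate's underside is about 3 mm below the spline tops, so it has meshed. Sliding down to the ring and pressing home.

>>> jog_arm(turn=[[0,0,0],[0,0,0],[0,0,0],[0,0,0],[0,0,0]], delta_pos=[[0,0,0.002],[0,0,0.002],[0,0,0.001],[0,0,0],[0,0,0]], gripper=[0.045,0.045,0.045,0.045,0.045])

```text
time: 11.97
tool_pos: [0.5562, 0.1864, 0.0489]
tcp_rot: [3.106, 0.472, 0.0]
wrist_force: [0.9, -0.2, 0.4]
width: 0.562
grip_force: 72.7
```

>>> jog_arm(turn=[[0,0,0],[0,0,0],[0,0,0],[0,0,0],[0,0,0]], delta_pos=[[0,0,0.001],[0,0,0.001],[0,0,0.001],[0,0,0],[0,0,0]], gripper=[0.045,0.045,0.045,0.045,0.045])

```text
time: 12.38
tool_pos: [0.5563, 0.1864, 0.0464]
tcp_rot: [-3.106, -0.472, -0.0]
wrist_force: [-2.7, -0.7, 6.0]
width: 0.564
grip_force: 73.2
```

>>> jog_arm(turn=[[0,0,0],[0,0,0],[0,0,0],[0,0,0],[0,0,0]], delta_pos=[[0,0,0.001],[0,0,0.001],[0,0,0],[0,0,0],[0,0,0]], gripper=[0.045,0.045,0.045,0.045,0.045])

```text
time: 12.8
tool_pos: [0.5563, 0.1865, 0.0454]
tcp_rot: [-3.106, -0.472, -0.0]
wrist_force: [-4.7, -1.9, 11.9]
width: 0.567
grip_force: 73.8
```

>>> jog_arm(turn=[[0,0,0],[0,0,0],[0,0,0],[0,0,0],[0,0,0]], delta_pos=[[0,0,0.001],[0,0,0],[0,0,0],[0,0,0],[0,0,0]], gripper=[0.045,0.045,0.045,0.045,0.045])

```text
time: 13.22
tool_pos: [0.5563, 0.1865, 0.0453]
tcp_rot: [3.106, 0.472, 0.0]
wrist_force: [-8.3, -1.6, 17.9]
width: 0.559
grip_force: 74.4
```

A hard stop: the last 1 mm added 6 N with only 0.1 mm of travel at TCP z = 0.0453, which matches the shoulder height. One numeric check that the plate is level and has not slipped in the fingers.

```bash
python3 - <<'E'
from h import *
s,im=shot("w9"); C,im=load("w9"); g=cv2.cvtColor(im,6); K=C[0]
pts=[]
for c in((320.0,272.15),(320.0,363.7),(275.5,319.9),(364.7,319.9)):
    for _ in range(3):
        x,y=np.round(c).astype(int); w=g[y-8:y+9,x-8:x+9].astype(float); th=(np.median(w)+w.min())/2
        yy,xx=np.mgrid[-8:9,-8:9]; k=np.clip(th-w,0,None)*((xx**2+yy**2)<50); c=(x+(k*xx).sum()/k.sum(),y+(k*yy).sum()/k.sum())
    pts.append(c)
pts=np.array(pts); print(pts.round(2).tolist())
obj=np.float64([[.0225,0,.006],[-.0225,0,.006],[0,.0195,.006],[0,-.0195,.006]])
ok,rv,tv=cv2.solvePnP(obj,pts,K,None); M=vision.calibration("wrist")["mount"]; Rp=M[:3,:3]@cv2.Rodrigues(rv)[0]; p=M[:3,:3]@tv.ravel()+M[:3,3]
T=Rn.from_rotvec(s["tcp_rot"]).as_matrix(); print("in tool mm",(p*1e3).round(2),"world z",(T@p+s["tool_pos"])[2],"tilt",np.arccos(min(1,(T@Rp)[2,2])), s["wrist_force"],s["time"])
E
```

```text
[[320.1, 272.41], [319.97, 363.88], [275.48, 320.15], [364.69, 320.13]]
in tool mm [-1.88  1.34 -6.39] world z 0.05172157768574349 tilt 0.0029129191382817813 [-8.25554611 -1.597392   17.9119427 ] 13.2167
```

The plate centre is at 0.0517 m (home is 0.052), tilt is 0.003 rad, there's no slip, and it is held at 74 N. Handing in.

```bash
python3 -c "
from workcell import ticket
print(ticket.finish_job())"
```

```text
the job is handed in; nothing more can be done
None
```

The top plate is meshed on the splined shaft, pressed home against the spring and still held there at about 74 N, ready for the nut; the other two plates stayed in their stack, and I handed the job in at about 13 s of the 38 s (no verdict was returned).

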